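# Kit two roller drives on the stores' kit stands

### The arm

A 6-joint arm with a two-finger parallel gripper is mounted at the origin on the work surface. World frame = base frame: x ahead of the robot, y to its left, z up, the work surface at z = 0. Lengths are in m, angles in rad, forces in N, time in s.
With the tool pointing down it reaches from about 0.35 to 0.775 m from the base axis. Payload 7.3 kg.
Tool frame: the origin (TCP) lies at the very end of the fingers, on their centre line; the grasp point (between the pads) lies 19 mm behind it; z points along the fingers, y is the line along which they close (so a half turn about z gives the same grasp; the last joint's range is limited). The gripper opens to 92 mm and grips with 3 to 60 N. Pads are 19 mm wide; open, the fingers measure 130 mm over their backs; the gripper's body (75 mm by 190 mm) begins 47 mm behind the grasp point.
Start: joints at [-1.405, 0.342, 1.524, -0, 1.275, -0.146], TCP at [0.161, -0.5, 0.195] pointing down, gripper open.
Joint ranges: [-2.53, 2.53], [-0.77, 2.02], [0.04, 2.7], [-1, 4.14], [0.28, 2.66], [-3.11, 3.11]. Speed limits (rad/s): [2.57, 2.57, 3.14, 3.14, 3.14, 3.14].

### API

Orientations are given as [roll, pitch, yaw] about the fixed x, y, z axes, in that order (R = Rz(yaw) Ry(pitch) Rx(roll)).
In Python, from cell import observe, read_camera, get_calibration, hand_in, search_frame gives the robot as it stands.
- The arm moves only by the tool step_arm, never from a script. Its argument "commands" is a list of rows, each an object with "translation": the shift along the tool's x, y, z in mm, a list of three; "roll": the turn about the tool's z in rad. In form: [{"translation": [x, y, z], "roll": roll}, ...]. A call has 1 to 20 rows; each row shifts and turns the commanded pose from where the row before left it, along the tool's axes as they then stand; what a row does not reach is not made up. A row lasts 1/12 s, in which the tool goes at most 41.7 mm and 7.16 degrees, less where a joint would pass 70% of its speed; a pose out of reach is approached as far as the arm can. A call is refused whole if a number of a shift passes 41.7 or a number of a turn 0.125, either way. A call with a gripper value outside its range is refused whole. "fingers" is the opening, from 0 (shut) to 1 (fully open), set as the call begins (left out, the last holds). The fingers move at their own pace and stop on an object; "grip_force" is the grip in N (left out, the last holds). Time passes only in rows, so rows that do not move let the fingers close. It gives the time, the measured TCP pose, the force, the opening and the grip force at its end, in the units of the state.
- observe(): the state, without advancing time (a new reading comes with each control period).
- read_camera(name): name is "scene" or "side" or "wrist"; returns the picture (420x560x3 uint8, red, green, blue); there is no depth.
- get_calibration(name): a dict with "camera_matrix" (3x3 intrinsics, pixels), "world_from_camera" (4x4, takes a point from camera to world coordinates). Camera axes: x right, y up, looking along -z (the intrinsics and any distortion apply to the point x, -y, -z); pixel columns grow to the right and rows downward; lengths in m; the calibration is good to about 2 mm. The wrist camera is an equidistant fisheye: a pixel r from the principal point sees the ray r / f radians off the axis. A picture is of the moment at which its call begins: read the wrist's pose just before it. get_calibration takes no time and is no camera call; for the wrist camera it gives the pose at the moment of the call.
- hand_in(): hands the job in; it is judged then, once.
Trained networks look in the newest picture that a camera, given by its name, has taken for a name from the list of things; names that differ only in an ending like _2 or _b are one class to them, and where a whole thing is asked for, a point or a joint stands for the part that bears it (a point fixed in the world has none). Each returns a list of dicts, best first, with "confidence" (0 to 1); they miss things now and then, are a little off and sometimes report something else, mostly with a low value. They report only what shows in the picture. A call takes as long as a camera call. They do not tell look-alikes from the thing itself.
- search_frame(camera, name): "at" ([x, y, z] in m, in world coordinates, good to about 4 mm: the middle of the surface that is visible of it).
The state is a dict: "time": time; "qpos": joint angles; "qvel": joint speeds; "joint_efforts": joint torques, N m; "tool_pos": TCP position; "tool_rot": TCP orientation; "contact_force": force on the tool from outside, world axes, zero at the start; "torque": the same for the moment, N m; "opening": finger opening in m; "grip_force": force on a finger pad.
Only numpy, scipy, OpenCV 4.12 (cv2) and the standard library are available. Lean on these libraries where they do the work, as an engineer would, in place of code of your own. Each camera call takes 0.05 s, during which the arm holds its last target. There are 200 camera calls.

### The job

Kit the two drive jobs so that each fitter can lift the parts off in turn: thread the red spacer, then the white gear, then the brass bush onto the post of the yellow stand, and the steel bearing, then the black pulley onto the post of the green stand. Each part lies flat on the one before it, the same way up as it lies now, the first one flat on the stand's base; leave the blue bin of nuts and the copper-brown grease tin where they stand.

Things in the scene. Friction and masses are not known exactly. Their poses are not given: they have to be found in the camera images.
- spacer: Red plastic spacer ring, outside diameter 56 mm, height 18 mm, 35 to 70 g. Bore 30 mm right through. Loose, lies flat on the table with its bore upright; origin at the centre of its underside, z up.
- gear: White nylon gear wheel with 24 small teeth, 63 mm across the tips of the teeth, height 20 mm, 70 to 140 g. Bore 30 mm right through. Loose, lies flat on the table with its bore upright; origin at the centre of its underside, z up.
- bush: Plain brass bush, outside diameter 46 mm, height 22 mm, 110 to 225 g. Bore 30 mm right through. Loose, lies flat on the table with its bore upright; origin at the centre of its underside, z up.
- bearing: Steel ball bearing with a blue seal ring on its upper face, outside diameter 52 mm, height 18 mm, 105 to 210 g. Bore 30 mm right through. Loose, lies flat on the table with its bore upright; origin at the centre of its underside, z up.
- pulley: Black belt pulley: two flanges of outside diameter 62 mm, each 6 mm thick, with a groove 8 mm wide and 52 mm in diameter between them; height 20 mm, 100 to 200 g. Bore 30 mm right through. Loose, lies flat on the table with its bore upright; origin at the centre of its underside, z up.
- yellow_stand: Fixed to the table. A yellow-painted round base 80 mm across and 10 mm thick, with a bright steel post 14 mm in diameter standing in its centre; the post's tip, tapering over its last 8 mm, is 62 mm above the table. Origin at the centre of the base's underside, on the table top, z up along the post; parts threaded on the post rest on the base's top, 10 mm up.
- green_stand: Fixed to the table. A green-painted round base 80 mm across and 10 mm thick, with a bright steel post 14 mm in diameter standing in its centre; the post's tip, tapering over its last 8 mm, is 62 mm above the table. Origin at the centre of the base's underside, on the table top, z up along the post; parts threaded on the post rest on the base's top, 10 mm up.
- nut_bin: Bystander, to be left alone: small open blue plastic bin with nuts in it, 85 x 56 mm (its x and y), 42 mm high, about 0.45 kg, loose. Origin at the centre of its underside, z up.
- grease_tin: Bystander, to be left alone: closed round copper-brown tin with a bright steel lid, 62 mm across, 46 mm high, about 0.35 kg, loose. Origin at the centre of its underside, z up.
Mind the look-alikes: they are no part of the job. Of the things that look like the spacer, take the one that is nearest to the robot's base at the start. Leave any pink look-alike of the green_stand alone.

How it is judged:
By the outcome, as a careful person would: the job done as asked, in the order asked, and still so for the second after the job is handed in, with the robot touching nothing.
It also fails if it takes over 128 s, if anything falls off the work surface, if the arm or the gripper's body presses on something with over 40 N, if the wrist force passes 120 N, or if a joint passes its speed limit or range.

## Working session

There is one attempt and no reset: what is moved stays moved. The work goes in short steps, Python scripts to look and compute and a tool call to move; the robot and the scene stay as the last step left them, time stands still between calls to the robot, and variables do not carry over. Pictures are saved under pics/ and viewed, at most 14 in all, crops included, and the job is handed in when it is done.

Besides the shell and the picture viewer there is one more tool, called after "Request:" as name(argument=value, ...), one argument or row to a line, values as JSON. step_arm: Moves the arm, as the interface text tells. Its arguments: {"type":"object","properties":{"commands":{"type":"array"},"fingers":{"type":"number"},"grip_force":{"type":"number"}},"required":["commands"]}

```bash
mkdir -p pics; ls
python3 - <<'E'
from cell import *
import cv2
s=observe();print(s)
for c in("scene","side"):
    im=read_camera(c);cv2.imwrite(f"pics/{c}0.png",im[:,:,::-1])
    for n in["spacer","gear","bush","bearing","pulley","yellow_stand","green_stand","nut_bin","grease_tin"]:
        for d in search_frame(c,n):print(c,n,[round(float(v),4) for v in d["at"]],round(d["confidence"],2))
E
```

```text
pics
{'time': 0.0, 'qpos': array([-1.40501704e+00,  3.42734806e-01,  1.52503246e+00, -1.85548959e-05,
        1.27536756e+00, -1.45977197e-01]), 'qvel': array([ 0.00111864, -0.00050742,  0.00014419, -0.00062938,  0.00077079,
        0.00025972]), 'joint_efforts': array([ 9.81946368e-05, -4.31250644e+01, -2.44217134e+01,  7.17149349e-02,
        5.58192213e-02, -9.92399123e-05]), 'tool_pos': array([ 0.16098458, -0.49923162,  0.19433333]), 'tool_rot': array([-3.14006430e+00, -2.06769742e-04,  3.11761743e-01]), 'contact_force': array([-0.09416851,  0.55072713, -0.1354248 ]), 'torque': array([ 0.0317087 , -0.0614491 , -0.00839121]), 'grip_force': 0.0, 'opening': 0.09176435357806792}
scene spacer [0.5247, -0.2175, 0.0207] 0.77
scene spacer [0.5938, -0.0992, 0.0174] 0.68
scene spacer [0.4667, -0.1242, 0.0193] 0.53
scene gear [0.3944, 0.313, 0.0208] 0.94
scene bush [0.493, 0.0873, 0.0177] 0.6
scene bearing [0.6549, 0.0133, 0.0161] 0.61
scene pulley [0.3671, -0.2739, 0.0139] 0.75
scene pulley [0.634, 0.2389, 0.0161] 0.55
scene pulley [0.6535, 0.0153, 0.0167] 0.31
scene yellow_stand [0.3671, -0.2731, 0.01] 0.79
scene green_stand [0.64, -0.2159, 0.0111] 0.69
scene green_stand [0.7422, -0.1855, 0.0096] 0.55
scene nut_bin [0.5359, -0.4055, 0.023] 0.86
scene nut_bin [0.6316, 0.2387, 0.02] 0.29
side spacer [0.5802, -0.0927, 0.019] 0.81
side spacer [0.4646, -0.1106, 0.0179] 0.71
side spacer [0.5132, -0.2137, 0.0189] 0.55
side gear [0.3859, 0.3155, 0.0206] 0.83
side bush [0.488, 0.0938, 0.0224] 0.79
side bearing [0.6458, 0.0203, 0.0161] 0.75
side pulley [0.6242, 0.2413, 0.0241] 0.74
side pulley [0.3612, -0.27, 0.0098] 0.51
side yellow_stand [0.3624, -0.2668, 0.0129] 0.85
side green_stand [0.747, -0.1803, 0.0103] 0.98
side green_stand [0.6253, -0.212, 0.0085] 0.59
side nut_bin [0.5362, -0.3911, 0.0212] 0.58
side grease_tin [0.5313, 0.4159, 0.0441] 0.72
```

View pics/scene0.png

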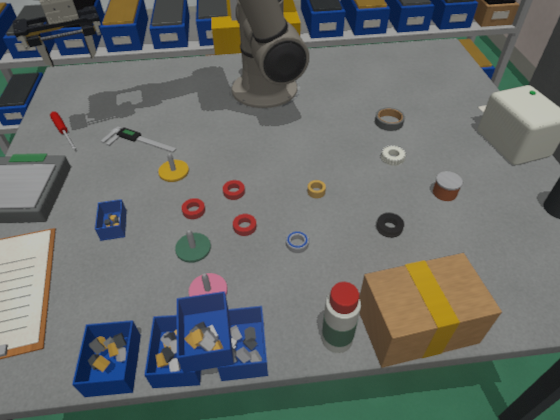

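View pics/side0.png

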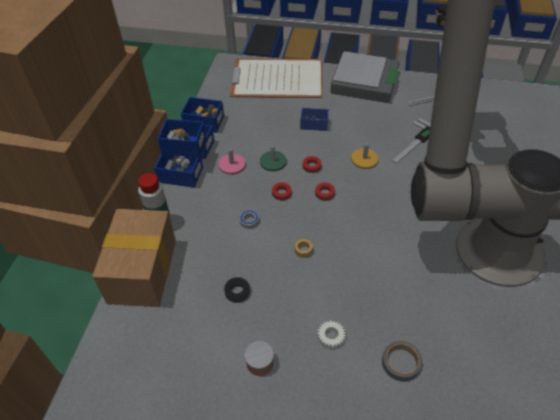

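The first picture shows red rings at pixels (233,189), (193,208) and (244,224). The one at (233,189) is nearest the base, r≈0.48 against 0.565 and 0.60. The green stand is at (193,247) with its pink look-alike at (208,287). The yellow stand is at (173,170), bush (316,188), gear (393,155), bearing (297,241) and black pulley (390,225). The grey-brown ring at (390,118) is none of ours.

Next I'll refine the positions by silhouette fits in both cameras.

```bash
cat > h.py <<'E'
import numpy as np,cv2
from cell import *
from scipy.optimize import least_squares
DIM=dict(spacer=(.028,.018),gear=(.0312,.020),bush=(.023,.022),bearing=(.026,.018),pulley=(.031,.020),yellow_stand=(.04,.01),green_stand=(.04,.01))
def proj(c,P):
    T=np.linalg.inv(c["world_from_camera"]);p=P@T[:3,:3].T+T[:3,3]
    q=np.c_[p[:,0],-p[:,1],-p[:,2]];q=q@np.array(c["camera_matrix"]).T
    return q[:,:2]/q[:,2:]
def hullc(c,xy,r,h,z0=0):
    a=np.linspace(0,2*np.pi,60)
    P=np.vstack([np.c_[xy[0]+r*np.cos(a),xy[1]+r*np.sin(a),0*a+z] for z in(z0,z0+h)])
    return cv2.convexHull(proj(c,P).astype(np.float32))
def cen(h):
    m=cv2.moments(h);return np.array([m["m10"],m["m01"]])/m["m00"]
def fit(cam,im,n,xy,z0=0,thr=28):
    c=get_calibration(cam);r,h=DIM[n];H=hullc(c,xy,r,h,z0)
    x,y,w,hh=cv2.boundingRect(H);k=8;x0,y0=max(x-k,0),max(y-k,0)
    lab=cv2.cvtColor(im,cv2.COLOR_RGB2LAB).astype(float)[y0:y+hh+k,x0:x+w+k]
    edge=np.vstack([lab[0],lab[-1],lab[:,0],lab[:,-1]]);d=lab-np.median(edge,0)
    if "stand" in n: d[...,0]=0;thr=12
    m=(np.linalg.norm(d*[.7,1.3,1.3],axis=2)>thr).astype(np.uint8)
    k,l,st,ce=cv2.connectedComponentsWithStats(m);b=1+np.argmax(st[1:,4])
    pts=np.argwhere(l==b)[:,::-1]+[x0,y0]
    M=cv2.convexHull(pts.astype(np.float32));g=cen(M)
    s=least_squares(lambda p:cen(hullc(c,p,r,h,z0))-g,xy,diff_step=1e-3).x
    return s,M,cv2.contourArea(M)/cv2.contourArea(hullc(c,s,r,h,z0))
E
python3 - <<'E'
from h import *
G=dict(spacer=(.466,-.117),gear=(.39,.314),bush=(.49,.09),bearing=(.65,.017),pulley=(.628,.24),yellow_stand=(.364,-.27),green_stand=(.632,-.214))
rows=[]
for cam in("scene","side"):
    im=cv2.imread(f"pics/{cam}0.png")[:,:,::-1].copy();out=cv2.resize(im,None,fx=4,fy=4)[:,:,::-1].copy();t=[]
    for n,g in G.items():
        s,M,a=fit(cam,im,n,g);print(cam,n,s.round(4),round(a,2))
        cv2.polylines(out,[(M*4+2).astype(int)],1,(0,255,0));cv2.polylines(out,[(hullc(get_calibration(cam),s,*DIM[n])*4+2).astype(int)],1,(255,0,255))
        u,v=(cen(M)*4).astype(int);t.append(out[v-90:v+90,max(u-56,0):u+56])
    rows.append(np.hstack(t))
cv2.imwrite("pics/fit.png",np.vstack(rows))
E
```

```text
scene spacer [ 0.4608 -0.1195] 0.87
scene gear [0.3757 0.3192] 0.55
scene bush [0.4869 0.0872] 0.85
scene bearing [0.6396 0.0173] 0.57
scene pulley [0.6249 0.2365] 0.91
scene yellow_stand [ 0.3632 -0.2759] 0.94
scene green_stand [ 0.6284 -0.2192] 0.86
side spacer [ 0.4634 -0.1206] 0.89
side gear [0.3889 0.3092] 0.68
side bush [0.4896 0.0856] 0.81
side bearing [0.6509 0.0087] 0.51
side pulley [0.6264 0.2373] 0.92
side yellow_stand [ 0.3665 -0.278 ] 0.95
side green_stand [ 0.6326 -0.2212] 0.75
```

View pics/fit.png

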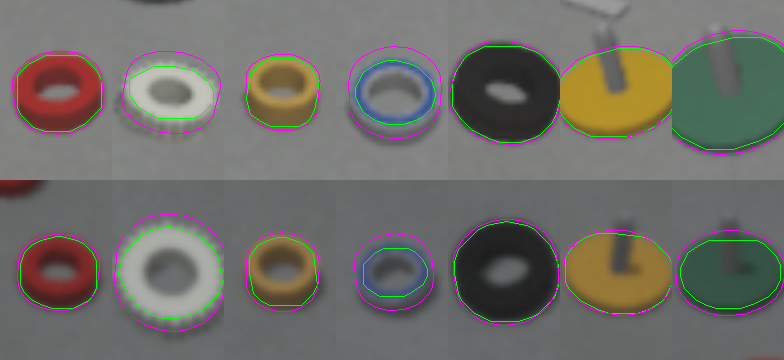

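The crop confirms the red ring, the bush, the pulley and both stands. On the gear and bearing only the top face was segmented, so I'll refit those two as discs at the top height.

Run:
```python
from h import *
DIM.update(gear=(.0285,.0002),bearing=(.022,.0002))
for cam in("scene","side"):
    im=cv2.imread(f"pics/{cam}0.png")[:,:,::-1].copy()
    for n,g,z in(("gear",(.39,.314),.02),("bearing",(.65,.017),.018)):
        c=DIM[n];s,M,a=fit(cam,im,n,g,z);print(cam,n,s.round(4),round(a,2))
```

```text
scene gear [0.3871 0.3141] 0.96
scene bearing [0.6466 0.0163] 1.06
side gear [0.3887 0.3144] 0.97
side bearing [0.6486 0.016 ] 0.96
```

Request:
step_arm(
  commands=[
    {"translation": [0,0,0],"roll": 0.104},
    {"translation": [0,0,0],"roll": 0.104},
    {"translation": [0,0,0],"roll": 0.104},
    {"translation": [20,-25,0],"roll": 0},
    {"translation": [20,-25,0],"roll": 0},
    {"translation": [20,-25,0],"roll": 0},
    {"translation": [20,-25,0],"roll": 0},
    {"translation": [20,-25,0],"roll": 0},
    {"translation": [20,-25,0],"roll": 0},
    {"translation": [20,-25,0],"roll": 0},
    {"translation": [20,-25,0],"roll": 0},
    {"translation": [20,-25,0],"roll": 0},
    {"translation": [20,-25,0],"roll": 0},
    {"translation": [20,-25,0],"roll": 0},
    {"translation": [20,-25,0],"roll": 0},
    {"translation": [20,-25,0],"roll": 0},
    {"translation": [20,-25,0],"roll": 0},
    {"translation": [20,-25,0],"roll": 0},
    {"translation": [0,0,0],"roll": 0},
    {"translation": [0,0,0],"roll": 0},
  ],
  fingers=1,
)

```text
time: 2.67
tool_pos: [0.4616, -0.1236, 0.1949]
tool_rot: [3.141, 0.0, 0.003]
contact_force: [0.7, -0.7, 0.4]
opening: 0.0919
grip_force: 0.0
```

Request:
step_arm(
  commands=[
    {"translation": [0,-4,30],"roll": 0},
    {"translation": [0,0,30],"roll": 0},
    {"translation": [0,0,30],"roll": 0},
    {"translation": [0,0,30],"roll": 0},
    {"translation": [0,0,25],"roll": 0},
    {"translation": [0,0,20],"roll": 0},
    {"translation": [0,0,15],"roll": 0},
    {"translation": [0,0,10],"roll": 0},
    {"translation": [0,0,0],"roll": 0},
    {"translation": [0,0,0],"roll": 0},
  ],
)

```text
time: 3.5
tool_pos: [0.4605, -0.1216, 0.0049]
tool_rot: [-3.141, 0.001, -0.001]
contact_force: [-0.5, -0.0, 0.3]
opening: 0.0922
grip_force: 0.0
```

Request:
step_arm(
  commands=[
    {"translation": [0,0,0],"roll": 0},
    {"translation": [0,0,0],"roll": 0},
    {"translation": [0,0,0],"roll": 0},
    {"translation": [0,0,0],"roll": 0},
    {"translation": [0,0,0],"roll": 0},
    {"translation": [0,0,0],"roll": 0},
    {"translation": [0,0,0],"roll": 0},
    {"translation": [0,0,0],"roll": 0},
    {"translation": [0,0,0],"roll": 0},
    {"translation": [0,0,0],"roll": 0},
  ],
  fingers=0,
  grip_force=25,
)

```text
time: 4.33
tool_pos: [0.4612, -0.1208, 0.005]
tool_rot: [3.141, 0.0, -0.0]
contact_force: [-0.4, 0.1, -0.3]
opening: 0.0299
grip_force: 0.0
```

Run:
```python
from h import *
print(observe()["opening"],observe()["grip_force"])
s=cv2.resize(read_camera("scene")[120:260,130:330],None,fx=3,fy=3);w=read_camera("side")[100:260,200:420];w=cv2.resize(w,None,fx=420/220*1.0,fy=420/160.)
w=cv2.resize(w,(180,420)) if 0 else w[:, :]
cv2.imwrite("pics/a.png",s[:,:,::-1]);cv2.imwrite("pics/b.png",read_camera("wrist")[:,:,::-1])
```

```text
0.02992616768015586 0.0
```

View pics/a.png

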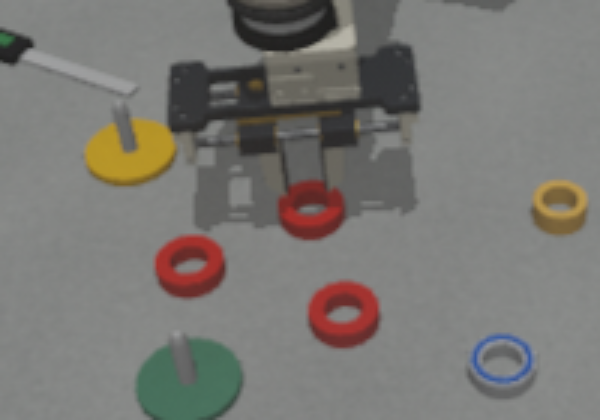

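View pics/b.png

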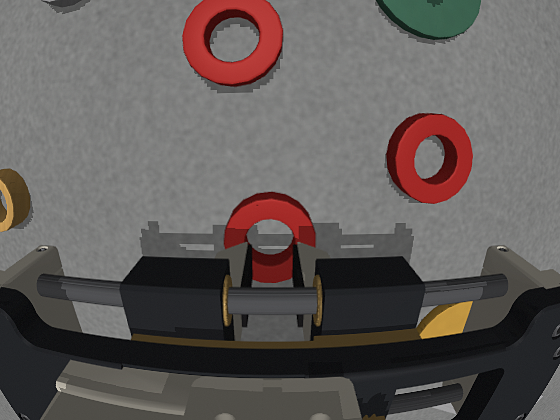

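The wrist picture shows the fingers at about (250–315, 290), on the robot's side of the chosen ring at (270,237) and not around it. I'll compare the ring's position with the TCP before moving.

```bash
cat >> h.py <<'E'
def wproj(c,P):
    T=np.linalg.inv(c["world_from_camera"]);p=np.atleast_2d(P)@T[:3,:3].T+T[:3,3];K=np.array(c["camera_matrix"])
    q=np.c_[p[:,0],-p[:,1]];z=-p[:,2];r=np.linalg.norm(q,axis=1);th=np.arctan2(r,z)
    return np.c_[K[0,0]*th*q[:,0]/r+K[0,2],K[1,1]*th*q[:,1]/r+K[1,2]]
def wpix(c,uv,z):
    s=least_squares(lambda p:wproj(c,[p[0],p[1],z])[0]-uv,observe()["tool_pos"][:2]+[.03,0],diff_step=1e-4);return s.x
E
python3 - <<'E'
from h import *
c=get_calibration("wrist");print(observe()["tool_pos"],c["world_from_camera"][:3,3])
print("tcp px",wproj(c,observe()["tool_pos"]))
for n,uv in dict(ringtop=(270,193),l=(224,235),r=(316,235),o1=(233,38),o2=(429,158),hole=(270,237)).items():print(n,wpix(c,uv,.018).round(4))
im=read_camera("side")[100:240,240:400];cv2.imwrite("pics/c.png",cv2.resize(im,None,fx=4,fy=4)[:,:,::-1])
E
```

```text
[ 0.4611341  -0.12076122  0.00497945] [ 0.54038778 -0.11897512  0.19522408]
tcp px [[274.95062644 236.51241285]]
ringtop [ 0.4931 -0.1178]
l [ 0.4674 -0.0904]
r [ 0.4674 -0.145 ]
o1 [ 0.5797 -0.098 ]
o2 [ 0.5153 -0.2123]
hole [ 0.4662 -0.1177]
```

View pics/c.png

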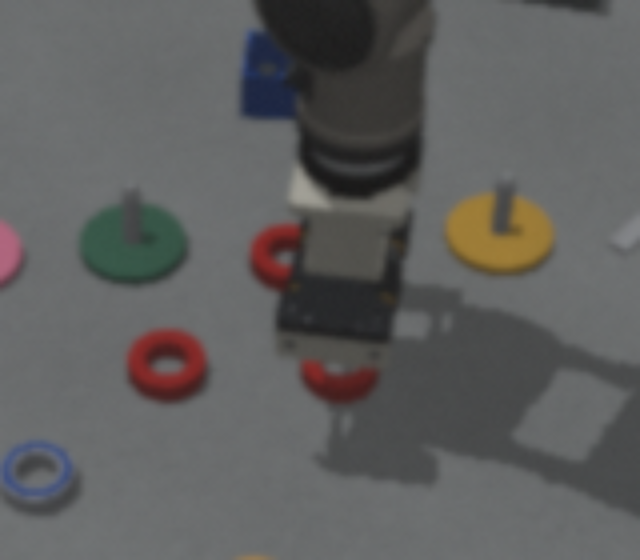

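Request:
step_arm(
  commands=[
    {"translation": [0,0,0],"roll": 0},
    {"translation": [0,0,0],"roll": 0},
  ],
)

```text
time: 4.7
tool_pos: [0.4612, -0.1208, 0.005]
tool_rot: [3.141, -0.0, -0.0]
contact_force: [0.1, -0.2, 0.5]
opening: 0.0021
grip_force: 0.0
```

Run:
```python
from h import *
s=read_camera("scene")[120:220,180:290];w=read_camera("wrist")[150:350,180:400]
cv2.imwrite("pics/d.png",np.hstack([cv2.resize(s,(440,400),interpolation=cv2.INTER_CUBIC),cv2.resize(w,None,fx=1.6,fy=2)])[:,:,::-1])
c=get_calibration("scene")
for z in(.005,.024,.05,.1):print(z,proj(c,np.array([[.4612,-.1208,z]])).round(1), wproj(get_calibration("wrist"),[.4612,-.1208,z]).round(1))
```

```text
0.005 [[233.  190.6]] [[275.  236.4]]
0.024 [[232.3 185.2]] [[275.2 249. ]]
0.05 [[231.3 177.6]] [[275.7 270.5]]
0.1 [[229.3 162.2]] [[277.  333.7]]
```

View pics/d.png

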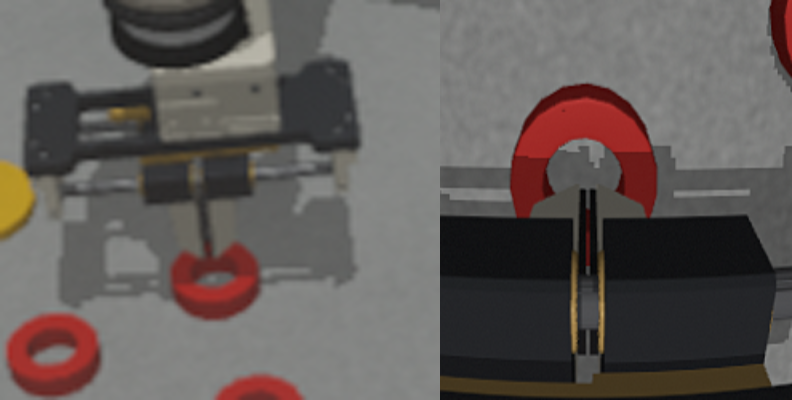

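With the fingers shut, the tips show at wrist pixel (273,245) and scene pixel (233,184), which puts them about 20 mm above the table, just over the ring. The real tips are therefore 15–20 mm higher than the reported TCP. I'll open and feel downward in small steps.

Request:
step_arm(
  commands=[
    {"translation": [4,-2,0],"roll": 0},
    {"translation": [0,0,0],"roll": 0},
    {"translation": [0,0,0],"roll": 0},
    {"translation": [0,0,0],"roll": 0},
    {"translation": [0,0,0],"roll": 0},
    {"translation": [0,0,0],"roll": 0},
    {"translation": [0,0,0],"roll": 0},
    {"translation": [0,0,0],"roll": 0},
    {"translation": [0,0,0],"roll": 0},
    {"translation": [0,0,0],"roll": 0},
    {"translation": [0,0,0],"roll": 0},
    {"translation": [0,0,0],"roll": 0},
    {"translation": [0,0,0],"roll": 0},
    {"translation": [0,0,0],"roll": 0},
    {"translation": [0,0,2],"roll": 0},
    {"translation": [0,0,2],"roll": 0},
    {"translation": [0,0,1],"roll": 0},
    {"translation": [0,0,0],"roll": 0},
    {"translation": [0,0,0],"roll": 0},
  ],
  fingers=1,
)

```text
time: 6.38
tool_pos: [0.4651, -0.1187, -0.0001]
tool_rot: [-3.142, 0.0, -0.0]
contact_force: [-0.4, 0.4, 0.7]
opening: 0.0919
grip_force: 0.0
```

Request:
step_arm(
  commands=[
    {"translation": [0,0,1],"roll": 0},
    {"translation": [0,0,1],"roll": 0},
    {"translation": [0,0,1],"roll": 0},
    {"translation": [0,0,0],"roll": 0},
    {"translation": [0,0,0],"roll": 0},
  ],
)

```text
time: 6.8
tool_pos: [0.4651, -0.1187, -0.0031]
tool_rot: [3.142, 0.0, -0.0]
contact_force: [0.3, -0.3, 0.7]
opening: 0.0917
grip_force: 0.0
```

Request:
step_arm(
  commands=[
    {"translation": [0,0,1],"roll": 0},
    {"translation": [0,0,1],"roll": 0},
    {"translation": [0,0,1],"roll": 0},
    {"translation": [0,0,1],"roll": 0},
    {"translation": [0,0,1],"roll": 0},
    {"translation": [0,0,0],"roll": 0},
    {"translation": [0,0,0],"roll": 0},
  ],
)

```text
time: 7.38
tool_pos: [0.4651, -0.1188, -0.0081]
tool_rot: [3.142, 0.0, -0.0]
contact_force: [0.6, 0.1, -1.2]
opening: 0.0917
grip_force: 0.0
```

Request:
step_arm(
  commands=[
    {"translation": [0,0,1],"roll": 0},
    {"translation": [0,0,1],"roll": 0},
    {"translation": [0,0,1],"roll": 0},
    {"translation": [0,0,0],"roll": 0},
    {"translation": [0,0,0],"roll": 0},
  ],
)

```text
time: 7.8
tool_pos: [0.4651, -0.1188, -0.0111]
tool_rot: [3.142, 0.0, -0.0]
contact_force: [-0.1, 0.8, 0.3]
opening: 0.092
grip_force: 0.0
```

Request:
step_arm(
  commands=[
    {"translation": [0,0,1],"roll": 0},
    {"translation": [0,0,1],"roll": 0},
    {"translation": [0,0,0],"roll": 0},
    {"translation": [0,0,0],"roll": 0},
  ],
)

```text
time: 8.13
tool_pos: [0.4651, -0.1187, -0.0131]
tool_rot: [3.142, 0.0, -0.0]
contact_force: [0.6, 0.4, -0.2]
opening: 0.092
grip_force: 0.0
```

Request:
step_arm(
  commands=[
    {"translation": [0,0,1],"roll": 0},
    {"translation": [0,0,0],"roll": 0},
    {"translation": [0,0,0],"roll": 0},
  ],
)

```text
time: 8.38
tool_pos: [0.4651, -0.1188, -0.014]
tool_rot: [3.142, 0.0, -0.0]
contact_force: [0.8, 0.9, -0.2]
opening: 0.092
grip_force: 0.0
```

Run:
```python
from h import *
s=read_camera("scene")[120:220,180:290];w=read_camera("wrist")[150:350,160:400]
cv2.imwrite("pics/e.png",np.hstack([cv2.resize(s,(400,364),interpolation=cv2.INTER_CUBIC),cv2.resize(w,(400,364))])[:,:,::-1])
```

```text
(no output)
```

View pics/e.png

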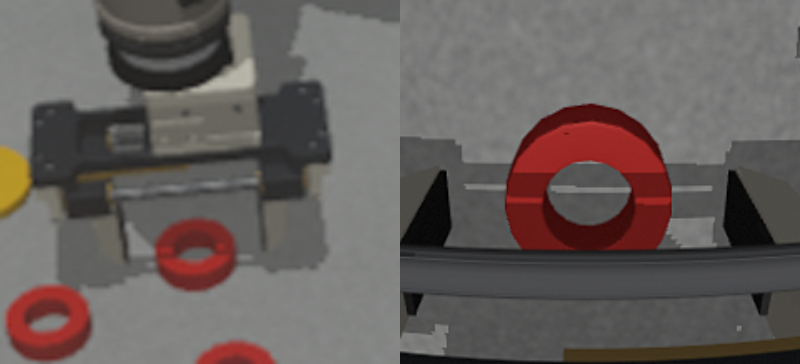

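The fingers now straddle the ring, with tips at about (445,172) and (728,172) around a ring centre near (588,195). I'll close here.

Request:
step_arm(
  commands=[
    {"translation": [0,0,0],"roll": 0},
    {"translation": [0,0,0],"roll": 0},
    {"translation": [0,0,0],"roll": 0},
    {"translation": [0,0,0],"roll": 0},
    {"translation": [0,0,0],"roll": 0},
    {"translation": [0,0,0],"roll": 0},
    {"translation": [0,0,0],"roll": 0},
    {"translation": [0,0,0],"roll": 0},
    {"translation": [0,0,0],"roll": 0},
    {"translation": [0,0,0],"roll": 0},
  ],
  fingers=0,
  grip_force=25,
)

```text
time: 9.32
tool_pos: [0.4657, -0.1189, -0.0135]
tool_rot: [3.141, -0.001, -0.0]
contact_force: [0.1, 1.7, 5.3]
opening: 0.0298
grip_force: 2.7
```

Request:
step_arm(
  commands=[
    {"translation": [0,0,0],"roll": 0},
    {"translation": [0,0,0],"roll": 0},
    {"translation": [0,0,0],"roll": 0},
  ],
)

```text
time: 9.57
tool_pos: [0.4653, -0.1189, -0.0139]
tool_rot: [3.141, -0.0, -0.0]
contact_force: [-0.7, 0.3, 0.7]
opening: 0.0096
grip_force: 0.5
```

Run:
```python
from h import *
o=observe();print(o["opening"],o["grip_force"],o["contact_force"])
s=read_camera("scene")[120:220,180:290];w=read_camera("wrist")[150:350,160:400]
cv2.imwrite("pics/f.png",np.hstack([cv2.resize(s,(400,364),interpolation=cv2.INTER_CUBIC),cv2.resize(w,(400,364))])[:,:,::-1])
```

```text
0.00959049190234929 0.5048279743641615 [-0.7321695   0.25238247  0.72344957]
```

View pics/f.png

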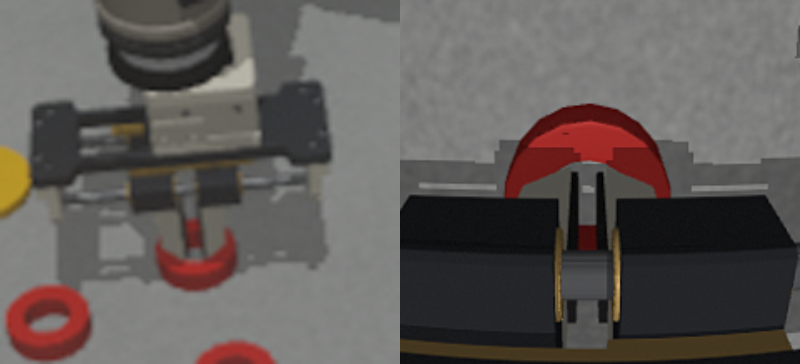

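Run:
```python
from h import *
c=get_calibration("scene");w=get_calibration("wrist")
for z in(0,.01,.02,.03):
  print(z,proj(c,np.array([[.475,-.170,z]])).round(1), wproj(w,[[.4745,-.073,z],[.4745,-.165,z],[.4653,-.1188,z]]).round(1).tolist())
print(np.round(w["world_from_camera"],3))
```

```text
0 [[213.8 197.6]] [[197.9, 230.2], [353.1, 230.2], [275.3, 245.1]]
0.01 [[213.3 194.8]] [[194.2, 236.6], [357.1, 236.6], [275.5, 252.3]]
0.02 [[212.8 192. ]] [[190.1, 243.8], [361.5, 243.7], [275.6, 260.3]]
0.03 [[212.3 189.1]] [[185.6, 251.7], [366.4, 251.6], [275.8, 269.1]]
[[ 0.     0.956  0.295  0.544]
 [-1.     0.001 -0.001 -0.117]
 [-0.001 -0.295  0.956  0.176]
 [ 0.     0.     0.     1.   ]]
```

Run:
```python
from h import *
c=get_calibration("scene");w=get_calibration("wrist")
def tri(a,b,y):
    s=least_squares(lambda p:[proj(c,np.array([[p[0],y,p[1]]]))[0,1]-a,wproj(w,[p[0],y,p[1]])[0,1]-b],[.46,.06],diff_step=1e-4);return s.x.round(4)
print("rod(open)",tri(120+185*.275,150+272*.549,-.119))
print("rod(shut)",tri(120+187*.275,150+275*.549,-.119))
# block lower front edge, right-hand (neg y side in scene is left)
print("block front bottom",tri(120+205*.275,150+198*.549,-.14))
print("tip shut",tri(120+258*.275,150+172*.549,-.119))
```

```text
rod(open) [0.4961 0.1039]
rod(shut) [0.4917 0.0982]
block front bottom [0.5042 0.0966]
tip shut [0.472  0.0141]
```

Triangulated, the shut tips are at z≈0.016 while the TCP reads −0.014. The reported TCP is therefore about 32 mm too low, while x and y agree. I'll regrip at a reading of about −0.027.

Request:
step_arm(
  commands=[
    {"translation": [0,0,-3],"roll": 0},
    {"translation": [0,0,0],"roll": 0},
    {"translation": [0,0,0],"roll": 0},
    {"translation": [0,0,0],"roll": 0},
    {"translation": [0,0,0],"roll": 0},
    {"translation": [0,0,0],"roll": 0},
    {"translation": [0,0,0],"roll": 0},
    {"translation": [0,0,0],"roll": 0},
    {"translation": [0,0,0],"roll": 0},
    {"translation": [0,0,0],"roll": 0},
    {"translation": [0,0,0],"roll": 0},
    {"translation": [0,0,0],"roll": 0},
    {"translation": [0,0,0],"roll": 0},
    {"translation": [0,0,5],"roll": 0},
    {"translation": [0,0,5],"roll": 0},
    {"translation": [0,0,3],"roll": 0},
    {"translation": [0,0,0],"roll": 0},
    {"translation": [0,0,0],"roll": 0},
  ],
  fingers=1,
)

```text
time: 11.17
tool_pos: [0.4649, -0.1187, -0.0244]
tool_rot: [-3.141, 0.001, -0.0]
contact_force: [0.7, 0.2, 0.4]
opening: 0.0917
grip_force: 0.0
```

Request:
step_arm(
  commands=[
    {"translation": [0,0,1],"roll": 0},
    {"translation": [0,0,1],"roll": 0},
    {"translation": [0,0,0],"roll": 0},
    {"translation": [0,0,0],"roll": 0},
  ],
)

```text
time: 11.5
tool_pos: [0.4652, -0.1188, -0.026]
tool_rot: [3.141, -0.0, -0.0]
contact_force: [0.4, 0.3, -0.4]
opening: 0.0918
grip_force: 0.0
```

Request:
step_arm(
  commands=[
    {"translation": [0,0,1],"roll": 0},
    {"translation": [0,0,1],"roll": 0},
    {"translation": [0,0,0],"roll": 0},
    {"translation": [0,0,0],"roll": 0},
  ],
)

```text
time: 11.83
tool_pos: [0.4651, -0.1188, -0.028]
tool_rot: [3.142, 0.0, -0.0]
contact_force: [0.5, 0.7, -0.0]
opening: 0.092
grip_force: 0.0
```

Request:
step_arm(
  commands=[
    {"translation": [0,0,0],"roll": 0},
    {"translation": [0,0,0],"roll": 0},
    {"translation": [0,0,0],"roll": 0},
    {"translation": [0,0,0],"roll": 0},
    {"translation": [0,0,0],"roll": 0},
    {"translation": [0,0,0],"roll": 0},
    {"translation": [0,0,0],"roll": 0},
    {"translation": [0,0,0],"roll": 0},
    {"translation": [0,0,0],"roll": 0},
    {"translation": [0,0,0],"roll": 0},
  ],
  fingers=0,
  grip_force=25,
)

```text
time: 12.67
tool_pos: [0.4652, -0.1188, -0.028]
tool_rot: [3.141, -0.0, -0.0]
contact_force: [-0.5, 0.6, 1.1]
opening: 0.0559
grip_force: 25.0
```

The spacer is gripped at 56 mm and 25 N. Now lift and move over the yellow stand.

Request:
step_arm(
  commands=[
    {"translation": [0,0,-20],"roll": 0},
    {"translation": [0,0,-35],"roll": 0},
    {"translation": [0,0,-40],"roll": 0},
    {"translation": [-10,16,0],"roll": 0},
    {"translation": [-18,28,0],"roll": 0},
    {"translation": [-20,32,0],"roll": 0},
    {"translation": [-20,32,0],"roll": 0},
    {"translation": [-18,28,0],"roll": 0},
    {"translation": [-11,20,0],"roll": 0},
    {"translation": [0,0,0],"roll": 0},
    {"translation": [0,0,0],"roll": 0},
    {"translation": [0,0,0],"roll": 0},
  ],
)

```text
time: 13.67
tool_pos: [0.3681, -0.2742, 0.0669]
tool_rot: [-3.141, 0.0, -0.001]
contact_force: [0.7, 0.1, 0.1]
opening: 0.056
grip_force: 25.0
```

Run:
```python
from h import *
o=observe();print(o["tool_pos"],o["opening"])
w=get_calibration("wrist");im=read_camera("wrist").copy()
a=np.linspace(0,6.3,60)
for p,z,r in(((.365,-.277),.01,.04),((.365,-.277),.062,.007)):
    q=wproj(w,np.c_[p[0]+r*np.cos(a),p[1]+r*np.sin(a),0*a+z]);cv2.polylines(im,[q.astype(int)],0,(255,0,255))
    print(q.mean(0))
cv2.imwrite("pics/g.png",im[:,:,::-1])
```

```text
[ 0.36810528 -0.2742192   0.06688491] 0.056021714648409576
[277.81835183 210.66846961]
[279.16757802 237.76675833]
```

View pics/g.png

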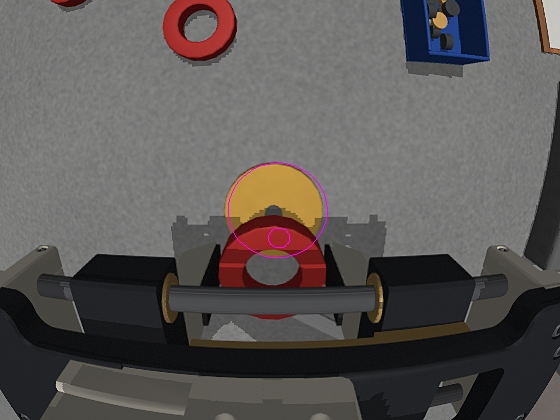

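The yellow disc spans u 225–324 against the predicted 228–327, so the stand is at about (0.366,−0.2743) and the ring sits centred over it. Next I'll lower it onto the post.

Request:
step_arm(
  commands=[
    {"translation": [-2,0,0],"roll": 0},
    {"translation": [0,0,15],"roll": 0},
    {"translation": [0,0,20],"roll": 0},
    {"translation": [0,0,20],"roll": 0},
    {"translation": [0,0,15],"roll": 0},
    {"translation": [0,0,8],"roll": 0},
    {"translation": [0,0,4],"roll": 0},
    {"translation": [0,0,0],"roll": 0},
    {"translation": [0,0,0],"roll": 0},
  ],
)

```text
time: 14.47
tool_pos: [0.3666, -0.2748, -0.0145]
tool_rot: [3.141, -0.001, 0.0]
contact_force: [-0.1, 0.2, 0.2]
opening: 0.056
grip_force: 25.0
```

Request:
step_arm(
  commands=[
    {"translation": [0,0,1],"roll": 0},
    {"translation": [0,0,1],"roll": 0},
    {"translation": [0,0,0],"roll": 0},
    {"translation": [0,0,0],"roll": 0},
  ],
)

```text
time: 14.8
tool_pos: [0.3663, -0.275, -0.0166]
tool_rot: [3.141, -0.0, -0.0]
contact_force: [0.6, 0.2, -0.5]
opening: 0.0558
grip_force: 25.0
```

Request:
step_arm(
  commands=[
    {"translation": [0,0,1],"roll": 0},
    {"translation": [0,0,0],"roll": 0},
    {"translation": [0,0,0],"roll": 0},
    {"translation": [0,0,0],"roll": 0},
    {"translation": [0,0,0],"roll": 0},
    {"translation": [0,0,-10],"roll": 0},
    {"translation": [0,0,-30],"roll": 0},
    {"translation": [0,0,-35],"roll": 0},
    {"translation": [0,0,-20],"roll": 0},
    {"translation": [10,-20,0],"roll": 0},
    {"translation": [10,-34,0],"roll": 0},
    {"translation": [10,-34,0],"roll": 0},
    {"translation": [10,-34,0],"roll": 0},
    {"translation": [10,-34,0],"roll": 0},
    {"translation": [10,-34,0],"roll": 0},
    {"translation": [5,-34,0],"roll": 0},
    {"translation": [5,-34,0],"roll": 0},
    {"translation": [0,-34,0],"roll": 0},
    {"translation": [0,-34,0],"roll": 0},
    {"translation": [0,-34,0],"roll": 0},
  ],
  fingers=0.85,
)

```text
time: 16.47
tool_pos: [0.4359, 0.0869, 0.077]
tool_rot: [3.141, -0.0, -0.0]
contact_force: [1.2, -0.3, 0.1]
opening: 0.0782
grip_force: 0.0
```

Request:
step_arm(
  commands=[
    {"translation": [-5,-34,0],"roll": 0},
    {"translation": [-8,-34,0],"roll": 0},
    {"translation": [-8,-34,0],"roll": 0},
    {"translation": [-8,-34,0],"roll": 0},
    {"translation": [-8,-34,0],"roll": 0},
    {"translation": [-8,-34,0],"roll": 0},
    {"translation": [0,-20,0],"roll": 0},
    {"translation": [0,0,0],"roll": 0},
    {"translation": [0,0,0],"roll": 0},
  ],
  fingers=1,
)

```text
time: 17.22
tool_pos: [0.3908, 0.3099, 0.0767]
tool_rot: [3.141, 0.0, 0.002]
contact_force: [0.2, -0.5, -0.3]
opening: 0.0917
grip_force: 0.0
```

Run:
```python
from h import *
DIM["gear"]=(.0285,.0002)
o=observe();print(o["tool_pos"],o["qpos"])
w=get_calibration("wrist");im=read_camera("wrist").copy();cv2.imwrite("pics/w_gear.png",im[:,:,::-1])
s,M,a=fit("scene",read_camera("scene"),"spacer",(.362,-.2768),.01);print("spacer on stand",s,a)
print([(d["at"],d["confidence"]) for d in search_frame("wrist","gear")])
a=np.linspace(0,6.3,60);p=(.39,.3165)
q=wproj(w,np.c_[p[0]+.0285*np.cos(a),p[1]+.0285*np.sin(a),0*a+.02]);cv2.polylines(im,[q.astype(int)],0,(255,0,255))
cv2.imwrite("pics/h.png",np.hstack([im[120:340,120:440],cv2.resize(read_camera("scene")[120:220,120:240],(320,220))])[:,:,::-1])
```

```text
[0.39078367 0.30985123 0.07674543] [ 5.16818525e-01  4.27382549e-01  1.75858825e+00 -3.82993997e-04
  9.56023458e-01  2.08554401e+00]
spacer on stand [ 0.37647375 -0.27299511] 1.579599382647366
[([0.3914, 0.3136, 0.02], 0.87)]
```

View pics/h.png

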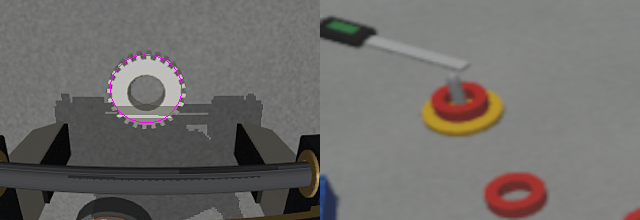

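The spacer is on the yellow stand, at right crop (462,100). The gear is at left crop (146,90), matching the prediction to about 1 mm. Next I'll lower and grip the gear.

Request:
step_arm(
  commands=[
    {"translation": [0,-6,20],"roll": 0},
    {"translation": [0,0,30],"roll": 0},
    {"translation": [0,0,25],"roll": 0},
    {"translation": [0,0,15],"roll": 0},
    {"translation": [0,0,10],"roll": 0},
    {"translation": [0,0,5],"roll": 0},
    {"translation": [0,0,0],"roll": 0},
    {"translation": [0,0,0],"roll": 0},
  ],
)

```text
time: 18.08
tool_pos: [0.3919, 0.3152, -0.0274]
tool_rot: [-3.141, -0.001, -0.001]
contact_force: [-0.7, -0.2, 0.3]
opening: 0.0916
grip_force: 0.0
```

Request:
step_arm(
  commands=[
    {"translation": [0,0,0],"roll": 0},
    {"translation": [0,0,0],"roll": 0},
    {"translation": [0,0,0],"roll": 0},
    {"translation": [0,0,0],"roll": 0},
    {"translation": [0,0,0],"roll": 0},
    {"translation": [0,0,0],"roll": 0},
    {"translation": [0,0,0],"roll": 0},
    {"translation": [0,0,0],"roll": 0},
    {"translation": [0,0,0],"roll": 0},
  ],
  fingers=0,
  grip_force=30,
)

```text
time: 18.83
tool_pos: [0.3914, 0.3153, -0.0277]
tool_rot: [-3.141, -0.0, -0.0]
contact_force: [-0.7, -0.0, 5.3]
opening: 0.0621
grip_force: 30.0
```

Request:
step_arm(
  commands=[
    {"translation": [0,0,-15],"roll": 0},
    {"translation": [0,0,-30],"roll": 0},
    {"translation": [0,0,-35],"roll": 0},
    {"translation": [5,0,-30],"roll": 0},
    {"translation": [8,20,0],"roll": 0},
    {"translation": [8,34,0],"roll": 0},
    {"translation": [8,34,0],"roll": 0},
    {"translation": [8,34,0],"roll": 0},
    {"translation": [8,34,0],"roll": 0},
    {"translation": [0,34,0],"roll": 0},
    {"translation": [0,34,0],"roll": 0},
    {"translation": [0,34,0],"roll": 0},
    {"translation": [0,34,0],"roll": 0},
    {"translation": [0,34,0],"roll": 0},
    {"translation": [0,34,0],"roll": 0},
    {"translation": [-10,34,0],"roll": 0},
    {"translation": [-10,34,0],"roll": 0},
    {"translation": [-10,34,0],"roll": 0},
    {"translation": [-10,34,0],"roll": 0},
  ],
)

```text
time: 20.42
tool_pos: [0.3952, -0.1822, 0.0817]
tool_rot: [-3.141, 0.0, -0.0]
contact_force: [0.9, 0.2, -0.4]
opening: 0.0622
grip_force: 30.0
```

Request:
step_arm(
  commands=[
    {"translation": [-10,34,0],"roll": 0},
    {"translation": [-10,34,0],"roll": 0},
    {"translation": [-9,26,0],"roll": 0},
    {"translation": [0,0,0],"roll": 0},
    {"translation": [0,0,0],"roll": 0},
    {"translation": [0,0,0],"roll": 0},
  ],
)

```text
time: 20.92
tool_pos: [0.3668, -0.274, 0.0816]
tool_rot: [-3.14, 0.001, -0.001]
contact_force: [0.1, -0.3, -2.1]
opening: 0.0626
grip_force: 30.0
```

Request:
step_arm(
  commands=[
    {"translation": [0,1,15],"roll": 0},
    {"translation": [0,0,20],"roll": 0},
    {"translation": [0,0,20],"roll": 0},
    {"translation": [0,0,13],"roll": 0},
    {"translation": [0,0,7],"roll": 0},
    {"translation": [0,0,3],"roll": 0},
    {"translation": [0,0,0],"roll": 0},
    {"translation": [0,0,0],"roll": 0},
  ],
)

```text
time: 21.58
tool_pos: [0.3677, -0.2756, 0.0045]
tool_rot: [3.141, -0.001, 0.001]
contact_force: [0.0, -0.1, -0.6]
opening: 0.0623
grip_force: 30.0
```

Request:
step_arm(
  commands=[
    {"translation": [0,0,1],"roll": 0},
    {"translation": [0,0,1],"roll": 0},
    {"translation": [0,0,0],"roll": 0},
    {"translation": [0,0,0],"roll": 0},
  ],
)

```text
time: 21.92
tool_pos: [0.3672, -0.2759, 0.0023]
tool_rot: [3.141, -0.0, -0.0]
contact_force: [-0.2, 0.3, -1.1]
opening: 0.0619
grip_force: 30.0
```

Request:
step_arm(
  commands=[
    {"translation": [0,0,1],"roll": 0},
    {"translation": [0,0,0],"roll": 0},
    {"translation": [0,0,0],"roll": 0},
    {"translation": [0,0,0],"roll": 0},
    {"translation": [0,0,0],"roll": 0},
    {"translation": [0,0,-10],"roll": 0},
    {"translation": [0,0,-30],"roll": 0},
    {"translation": [0,0,-35],"roll": 0},
    {"translation": [11,-33,0],"roll": 0},
    {"translation": [11,-33,0],"roll": 0},
    {"translation": [11,-33,0],"roll": 0},
    {"translation": [11,-33,0],"roll": 0},
    {"translation": [11,-33,0],"roll": 0},
    {"translation": [11,-33,0],"roll": 0},
    {"translation": [11,-33,0],"roll": 0},
    {"translation": [11,-33,0],"roll": 0},
    {"translation": [11,-33,0],"roll": 0},
    {"translation": [11,-33,0],"roll": 0},
    {"translation": [11,-33,0],"roll": 0},
  ],
  fingers=0.9,
)

```text
time: 23.5
tool_pos: [0.4884, 0.0891, 0.076]
tool_rot: [3.141, -0.0, -0.0]
contact_force: [1.0, -1.5, 1.0]
opening: 0.0826
grip_force: 0.0
```

Request:
step_arm(
  commands=[
    {"translation": [3,-2,0],"roll": 0},
    {"translation": [0,0,0],"roll": 0},
    {"translation": [0,0,0],"roll": 0},
  ],
)

```text
time: 23.75
tool_pos: [0.4908, 0.0889, 0.0757]
tool_rot: [3.141, 0.001, 0.001]
contact_force: [-0.1, 0.0, -0.2]
opening: 0.0825
grip_force: 0.0
```

Run:
```python
from h import *
print(observe()["tool_pos"])
w=get_calibration("wrist");im=read_camera("wrist").copy()
print([(d["at"],d["confidence"]) for d in search_frame("wrist","bush")])
a=np.linspace(0,6.3,60);p=(.491,.089)
q=wproj(w,np.c_[p[0]+.023*np.cos(a),p[1]+.023*np.sin(a),0*a+.022]);cv2.polylines(im,[q.astype(int)],0,(255,0,255))
cv2.imwrite("pics/i.png",np.hstack([im[120:340,120:440],cv2.resize(read_camera("scene")[120:220,120:240],(320,220))])[:,:,::-1])
```

```text
[0.49077117 0.08891766 0.07571911]
[([0.4885, 0.0892, 0.0183], 0.95)]
```

View pics/i.png

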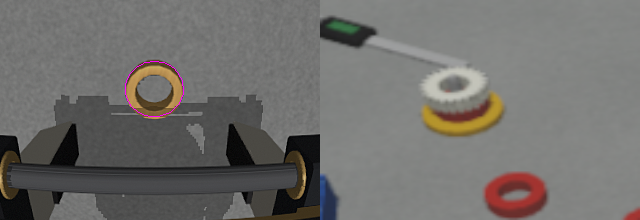

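The gear sits flat on the spacer, at right crop (455,90). The bush, at left crop (155,90), is where predicted.

Request:
step_arm(
  commands=[
    {"translation": [0,0,20],"roll": 0},
    {"translation": [0,0,30],"roll": 0},
    {"translation": [0,0,25],"roll": 0},
    {"translation": [0,0,15],"roll": 0},
    {"translation": [0,0,10],"roll": 0},
    {"translation": [0,0,3],"roll": 0},
    {"translation": [0,0,0],"roll": 0},
    {"translation": [0,0,0],"roll": 0},
  ],
)

```text
time: 24.57
tool_pos: [0.4919, 0.0889, -0.0262]
tool_rot: [3.142, -0.001, -0.001]
contact_force: [-0.7, -0.3, -0.4]
opening: 0.0827
grip_force: 0.0
```

Request:
step_arm(
  commands=[
    {"translation": [0,0,0],"roll": 0},
    {"translation": [0,0,0],"roll": 0},
    {"translation": [0,0,0],"roll": 0},
    {"translation": [0,0,0],"roll": 0},
    {"translation": [0,0,0],"roll": 0},
    {"translation": [0,0,0],"roll": 0},
    {"translation": [0,0,0],"roll": 0},
    {"translation": [0,0,0],"roll": 0},
    {"translation": [0,0,0],"roll": 0},
  ],
  fingers=0,
  grip_force=35,
)

```text
time: 25.32
tool_pos: [0.4913, 0.0892, -0.0268]
tool_rot: [3.141, -0.0, -0.0]
contact_force: [-0.8, -0.9, 3.6]
opening: 0.0456
grip_force: 35.0
```

Request:
step_arm(
  commands=[
    {"translation": [0,0,-15],"roll": 0},
    {"translation": [0,0,-30],"roll": 0},
    {"translation": [0,0,-35],"roll": 0},
    {"translation": [0,0,-30],"roll": 0},
    {"translation": [-7,20,0],"roll": 0},
    {"translation": [-11,33,0],"roll": 0},
    {"translation": [-11,33,0],"roll": 0},
    {"translation": [-11,33,0],"roll": 0},
    {"translation": [-11,33,0],"roll": 0},
    {"translation": [-11,33,0],"roll": 0},
    {"translation": [-11,33,0],"roll": 0},
    {"translation": [-11,33,0],"roll": 0},
    {"translation": [-11,33,0],"roll": 0},
    {"translation": [-11,33,0],"roll": 0},
    {"translation": [-11,33,0],"roll": 0},
    {"translation": [-7,14,0],"roll": 0},
    {"translation": [0,0,0],"roll": 0},
    {"translation": [0,0,0],"roll": 0},
    {"translation": [0,0,0],"roll": 0},
  ],
)

```text
time: 26.9
tool_pos: [0.367, -0.2738, 0.0827]
tool_rot: [-3.141, 0.001, -0.0]
contact_force: [-0.3, 0.3, -0.5]
opening: 0.0455
grip_force: 35.0
```

Request:
step_arm(
  commands=[
    {"translation": [-1,1,15],"roll": 0},
    {"translation": [0,0,18],"roll": 0},
    {"translation": [0,0,13],"roll": 0},
    {"translation": [0,0,8],"roll": 0},
    {"translation": [0,0,4],"roll": 0},
    {"translation": [0,0,0],"roll": 0},
    {"translation": [0,0,0],"roll": 0},
  ],
)

```text
time: 27.48
tool_pos: [0.3666, -0.2756, 0.0254]
tool_rot: [3.141, -0.0, 0.001]
contact_force: [0.3, -0.2, -1.3]
opening: 0.0449
grip_force: 35.0
```

Request:
step_arm(
  commands=[
    {"translation": [0,0,1],"roll": 0},
    {"translation": [0,0,1],"roll": 0},
    {"translation": [0,0,0],"roll": 0},
    {"translation": [0,0,0],"roll": 0},
  ],
)

```text
time: 27.82
tool_pos: [0.3662, -0.2759, 0.0233]
tool_rot: [3.141, -0.0, -0.0]
contact_force: [0.7, -0.7, -1.8]
opening: 0.0453
grip_force: 35.0
```

Request:
step_arm(
  commands=[
    {"translation": [0,0,1.5],"roll": 0},
    {"translation": [0,0,0],"roll": 0},
    {"translation": [0,0,0],"roll": 0},
    {"translation": [0,0,0],"roll": 0},
    {"translation": [0,0,0],"roll": 0},
    {"translation": [0,0,0],"roll": 0},
    {"translation": [0,0,-8],"roll": 0},
    {"translation": [0,0,-25],"roll": 0},
    {"translation": [0,0,-30],"roll": 0},
    {"translation": [28,-29,0],"roll": 0},
    {"translation": [28,-29,0],"roll": 0},
    {"translation": [28,-29,0],"roll": 0},
    {"translation": [28,-29,0],"roll": 0},
    {"translation": [28,-29,0],"roll": 0},
    {"translation": [28,-29,0],"roll": 0},
    {"translation": [28,-29,0],"roll": 0},
    {"translation": [28,-29,0],"roll": 0},
    {"translation": [28,-29,0],"roll": 0},
    {"translation": [28,-29,0],"roll": 0},
  ],
  fingers=0.9,
)

```text
time: 29.4
tool_pos: [0.6472, 0.016, 0.0852]
tool_rot: [3.141, -0.0, 0.0]
contact_force: [0.4, -0.8, 1.0]
opening: 0.0825
grip_force: 0.0
```

Request:
step_arm(
  commands=[
    {"translation": [4,-4,0],"roll": 0},
    {"translation": [0,0,0],"roll": 0},
    {"translation": [0,0,0],"roll": 0},
  ],
)

```text
time: 29.65
tool_pos: [0.6496, 0.0182, 0.0844]
tool_rot: [3.141, 0.001, 0.001]
contact_force: [-0.3, -0.3, -0.2]
opening: 0.0829
grip_force: 0.0
```

Run:
```python
from h import *
print(observe()["tool_pos"])
w=get_calibration("wrist");im=read_camera("wrist").copy()
print([(d["at"],d["confidence"]) for d in search_frame("wrist","bearing")])
m=cv2.inRange(cv2.cvtColor(im,cv2.COLOR_RGB2HSV),(100,110,60),(130,255,255))
k,l,st,ce=cv2.connectedComponentsWithStats(m)
for i in range(1,k):
    if st[i,4]>60:
        h=cv2.convexHull(np.argwhere(l==i)[:,::-1].astype(np.float32));print(st[i],cen(h),wpix(w,cen(h),.018))
for c in("scene","side"):
    read_camera(c);print([(n,[(d["at"],d["confidence"]) for d in search_frame(c,n)]) for n in("bush","gear")])
```

```text
[0.6496043  0.01820027 0.08438944]
[([0.6462, 0.0159, 0.0188], 0.64)]
[247 181  56  54 894] [274.13711073 207.35712226] [0.64795107 0.01831904]
[('bush', [([0.3715, -0.2761, 0.0689], 0.48)]), ('gear', [([0.3861, -0.2692, 0.0467], 0.47)])]
[('bush', [([0.3614, -0.2638, 0.0696], 0.68)]), ('gear', [([0.3605, -0.2569, 0.0451], 0.67)])]
```

The bush is up at z≈0.07, on the stack. The bearing is at (0.648,0.018).

Request:
step_arm(
  commands=[
    {"translation": [-1.5,0,20],"roll": 0},
    {"translation": [0,0,30],"roll": 0},
    {"translation": [0,0,30],"roll": 0},
    {"translation": [0,0,15],"roll": 0},
    {"translation": [0,0,10],"roll": 0},
    {"translation": [0,0,6],"roll": 0},
    {"translation": [0,0,1],"roll": 0},
    {"translation": [0,0,0],"roll": 0},
  ],
)

```text
time: 30.72
tool_pos: [0.6493, 0.0181, -0.0268]
tool_rot: [3.141, -0.001, -0.0]
contact_force: [-0.2, 0.3, -0.0]
opening: 0.0827
grip_force: 0.0
```

Request:
step_arm(
  commands=[
    {"translation": [0,0,0],"roll": 0},
    {"translation": [0,0,0],"roll": 0},
    {"translation": [0,0,0],"roll": 0},
    {"translation": [0,0,0],"roll": 0},
    {"translation": [0,0,0],"roll": 0},
    {"translation": [0,0,0],"roll": 0},
    {"translation": [0,0,0],"roll": 0},
    {"translation": [0,0,0],"roll": 0},
    {"translation": [0,0,0],"roll": 0},
  ],
  fingers=0,
  grip_force=35,
)

```text
time: 31.47
tool_pos: [0.6489, 0.018, -0.0271]
tool_rot: [3.141, -0.001, -0.0]
contact_force: [-1.2, -2.0, 4.7]
opening: 0.051
grip_force: 35.0
```

Request:
step_arm(
  commands=[
    {"translation": [0,0,-15],"roll": 0},
    {"translation": [0,0,-30],"roll": 0},
    {"translation": [0,0,-35],"roll": 0},
    {"translation": [0,0,-20],"roll": 0},
    {"translation": [0,20,0],"roll": 0},
    {"translation": [-2,33,0],"roll": 0},
    {"translation": [-2,33,0],"roll": 0},
    {"translation": [-2,33,0],"roll": 0},
    {"translation": [-2,33,0],"roll": 0},
    {"translation": [-2,33,0],"roll": 0},
    {"translation": [-2,33,0],"roll": 0},
    {"translation": [-3,18,0],"roll": 0},
    {"translation": [0,0,0],"roll": 0},
    {"translation": [0,0,0],"roll": 0},
    {"translation": [0,0,0],"roll": 0},
  ],
)

```text
time: 32.72
tool_pos: [0.6333, -0.2168, 0.0718]
tool_rot: [-3.14, 0.001, -0.0]
contact_force: [-0.2, 0.7, -2.2]
opening: 0.0507
grip_force: 35.0
```

Run:
```python
from h import *
o=observe();print(o["tool_pos"],o["opening"])
w=get_calibration("wrist");im=read_camera("wrist").copy();a=np.linspace(0,6.3,60);p=(.633,-.2175)
q=wproj(w,np.c_[p[0]+.04*np.cos(a),p[1]+.04*np.sin(a),0*a+.01]);cv2.polylines(im,[q.astype(int)],0,(255,0,255));print(q.min(0),q.max(0))
g=im.astype(int);m=((g[...,1]-g[...,0])>15)&((g[...,1]-g[...,2])>3);k,l,st,ce=cv2.connectedComponentsWithStats(m.astype(np.uint8));print(st[1:][st[1:,4]>200])
cv2.imwrite("pics/j.png",im[80:380,100:460,::-1])
```

```text
[ 0.63332861 -0.21679955  0.07175134] 0.050740198049625915
[226.35722535 158.72501046] [324.07633913 252.07654734]
[[ 227  162   96   73 4538]
 [ 255  245   37   10  208]
 [ 529  393   31   21  238]]
```

View pics/j.png

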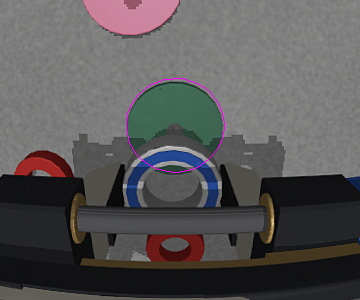

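The green disc spans u 227–323 with its top at v 162, against predicted 226–324 and 159, so the stand is at about (0.6315,−0.2175). The bearing is centred over it, so lower.

Request:
step_arm(
  commands=[
    {"translation": [-1,1,20],"roll": 0},
    {"translation": [0,0,22],"roll": 0},
    {"translation": [0,0,20],"roll": 0},
    {"translation": [0,0,13],"roll": 0},
    {"translation": [0,0,6],"roll": 0},
    {"translation": [0,0,3],"roll": 0},
    {"translation": [0,0,0],"roll": 0},
    {"translation": [0,0,0],"roll": 0},
  ],
)

```text
time: 33.43
tool_pos: [0.6334, -0.2189, -0.0104]
tool_rot: [3.141, -0.002, 0.0]
contact_force: [-0.1, -0.5, -1.8]
opening: 0.0509
grip_force: 35.0
```

Request:
step_arm(
  commands=[
    {"translation": [0,0,1],"roll": 0},
    {"translation": [0,0,1],"roll": 0},
    {"translation": [0,0,0],"roll": 0},
    {"translation": [0,0,0],"roll": 0},
  ],
)

```text
time: 33.77
tool_pos: [0.6327, -0.219, -0.0131]
tool_rot: [3.141, -0.0, -0.0]
contact_force: [0.2, -0.1, -1.9]
opening: 0.0507
grip_force: 35.0
```

Request:
step_arm(
  commands=[
    {"translation": [0,0,1.5],"roll": 0},
    {"translation": [0,0,1.5],"roll": 0},
    {"translation": [0,0,0],"roll": 0},
    {"translation": [0,0,0],"roll": 0},
  ],
)

```text
time: 34.1
tool_pos: [0.6325, -0.2188, -0.0167]
tool_rot: [-3.142, 0.0, -0.0]
contact_force: [-0.0, 0.3, -1.9]
opening: 0.0507
grip_force: 35.0
```

Request:
step_arm(
  commands=[
    {"translation": [0,0,0.8],"roll": 0},
    {"translation": [0,0,0],"roll": 0},
    {"translation": [0,0,0],"roll": 0},
    {"translation": [0,0,0],"roll": 0},
    {"translation": [0,0,0],"roll": 0},
    {"translation": [0,0,-8],"roll": 0},
    {"translation": [0,0,-25],"roll": 0},
    {"translation": [0,0,-35],"roll": 0},
    {"translation": [0,0,-25],"roll": 0},
    {"translation": [0,-30,0],"roll": 0},
    {"translation": [0,-33,0],"roll": 0},
    {"translation": [0,-33,0],"roll": 0},
    {"translation": [0,-33,0],"roll": 0},
    {"translation": [0,-33,0],"roll": 0},
    {"translation": [0,-33,0],"roll": 0},
    {"translation": [0,-33,0],"roll": 0},
    {"translation": [0,-33,0],"roll": 0},
    {"translation": [0,-33,0],"roll": 0},
    {"translation": [0,-33,0],"roll": 0},
  ],
  fingers=0.95,
)

```text
time: 35.68
tool_pos: [0.6327, 0.1098, 0.0766]
tool_rot: [3.142, -0.001, -0.0]
contact_force: [0.3, -0.3, 0.8]
opening: 0.0875
grip_force: 0.0
```

Request:
step_arm(
  commands=[
    {"translation": [-1,-33,0],"roll": 0},
    {"translation": [-1,-33,0],"roll": 0},
    {"translation": [-1,-33,0],"roll": 0},
    {"translation": [-1,-32,0],"roll": 0},
    {"translation": [0,0,0],"roll": 0},
    {"translation": [0,0,0],"roll": 0},
  ],
)

```text
time: 36.18
tool_pos: [0.6283, 0.2411, 0.0762]
tool_rot: [3.142, -0.001, 0.003]
contact_force: [-0.3, 0.1, -0.3]
opening: 0.087
grip_force: 0.0
```

Run:
```python
from h import *
print(observe()["tool_pos"])
w=get_calibration("wrist");im=read_camera("wrist").copy()
print([(d["at"],d["confidence"]) for d in search_frame("wrist","pulley")])
print(wproj(w,[.6285,.2395,.02]))
m=(im.max(2)<60).astype(np.uint8);m[255:]=0
k,l,st,ce=cv2.connectedComponentsWithStats(m)
for i in range(1,k):
    if st[i,4]>200:
        h=cv2.convexHull(np.argwhere(l==i)[:,::-1].astype(np.float32));print(st[i],cen(h),wpix(w,cen(h),.02))
for c in("scene","side"):
    read_camera(c);print([(n,[(d["at"],d["confidence"]) for d in search_frame(c,n)]) for n in("bearing",)])
cv2.imwrite("pics/k.png",im[:,:,::-1])
```

```text
[0.62833708 0.24112652 0.07615925]
[([0.6292, 0.2359, 0.0187], 0.97)]
[[276.43237645 209.20083103]]
[ 239  171   76   76 3779] [276.7778764  208.85043826] [0.62879376 0.23922735]
[('bearing', [([0.6414, -0.2175, 0.0256], 0.84)])]
[('bearing', [([0.3648, -0.2506, 0.0121], 0.25)])]
```

Request:
step_arm(
  commands=[
    {"translation": [0.5,2,20],"roll": 0},
    {"translation": [0,0,30],"roll": 0},
    {"translation": [0,0,25],"roll": 0},
    {"translation": [0,0,13],"roll": 0},
    {"translation": [0,0,10],"roll": 0},
    {"translation": [0,0,5],"roll": 0},
    {"translation": [0,0,0],"roll": 0},
    {"translation": [0,0,0],"roll": 0},
  ],
)

```text
time: 37.15
tool_pos: [0.6301, 0.2373, -0.0263]
tool_rot: [-3.141, -0.002, -0.0]
contact_force: [0.6, -0.9, -0.1]
opening: 0.0868
grip_force: 0.0
```

Request:
step_arm(
  commands=[
    {"translation": [0,0,0],"roll": 0},
    {"translation": [0,0,0],"roll": 0},
    {"translation": [0,0,0],"roll": 0},
    {"translation": [0,0,0],"roll": 0},
    {"translation": [0,0,0],"roll": 0},
    {"translation": [0,0,0],"roll": 0},
    {"translation": [0,0,0],"roll": 0},
    {"translation": [0,0,0],"roll": 0},
    {"translation": [0,0,0],"roll": 0},
  ],
  fingers=0,
  grip_force=35,
)

```text
time: 37.9
tool_pos: [0.6295, 0.2373, -0.0268]
tool_rot: [-3.142, -0.001, -0.0]
contact_force: [-1.6, -0.3, 5.6]
opening: 0.0603
grip_force: 37.3
```

Request:
step_arm(
  commands=[
    {"translation": [0,0,-15],"roll": 0},
    {"translation": [0,0,-30],"roll": 0},
    {"translation": [0,0,-35],"roll": 0},
    {"translation": [0,0,-25],"roll": 0},
    {"translation": [0,20,0],"roll": 0},
    {"translation": [0,33,0],"roll": 0},
    {"translation": [0,33,0],"roll": 0},
    {"translation": [0,33,0],"roll": 0},
    {"translation": [0,33,0],"roll": 0},
    {"translation": [0,33,0],"roll": 0},
    {"translation": [0,33,0],"roll": 0},
    {"translation": [0,33,0],"roll": 0},
    {"translation": [0,33,0],"roll": 0},
    {"translation": [0,33,0],"roll": 0},
    {"translation": [0,33,0],"roll": 0},
    {"translation": [0,33,0],"roll": 0},
    {"translation": [1,33,0],"roll": 0},
    {"translation": [2,30,0],"roll": 0},
    {"translation": [0,0,0],"roll": 0},
    {"translation": [0,0,0],"roll": 0},
  ],
)

```text
time: 39.57
tool_pos: [0.6314, -0.2104, 0.0765]
tool_rot: [-3.141, 0.001, -0.003]
contact_force: [-0.5, 0.9, -2.3]
opening: 0.0601
grip_force: 37.3
```

Request:
step_arm(
  commands=[
    {"translation": [0.5,7.5,0],"roll": 0},
    {"translation": [0,0,0],"roll": 0},
    {"translation": [0,0,15],"roll": 0},
    {"translation": [0,0,20],"roll": 0},
    {"translation": [0,0,18],"roll": 0},
    {"translation": [0,0,10],"roll": 0},
    {"translation": [0,0,5],"roll": 0},
    {"translation": [0,0,3],"roll": 0},
    {"translation": [0,0,0],"roll": 0},
    {"translation": [0,0,0],"roll": 0},
  ],
)

```text
time: 40.4
tool_pos: [0.6333, -0.2164, 0.0077]
tool_rot: [3.141, -0.001, 0.0]
contact_force: [0.5, -0.4, -0.8]
opening: 0.0603
grip_force: 37.3
```

Request:
step_arm(
  commands=[
    {"translation": [0,0,1],"roll": 0},
    {"translation": [0,0,1],"roll": 0},
    {"translation": [0,0,0],"roll": 0},
    {"translation": [0,0,0],"roll": 0},
  ],
)

```text
time: 40.73
tool_pos: [0.6327, -0.2164, 0.005]
tool_rot: [3.141, -0.0, -0.0]
contact_force: [1.1, -0.8, -2.7]
opening: 0.0604
grip_force: 37.3
```

Request:
step_arm(
  commands=[
    {"translation": [0,0,1.5],"roll": 0},
    {"translation": [0,0,1.5],"roll": 0},
    {"translation": [0,0,0.8],"roll": 0},
    {"translation": [0,0,0],"roll": 0},
    {"translation": [0,0,0],"roll": 0},
  ],
)

```text
time: 41.15
tool_pos: [0.6327, -0.2163, 0.0012]
tool_rot: [3.141, -0.0, -0.0]
contact_force: [-1.0, -0.0, 0.9]
opening: 0.0602
grip_force: 37.3
```

Request:
step_arm(
  commands=[
    {"translation": [0,0,0],"roll": 0},
    {"translation": [0,0,0],"roll": 0},
    {"translation": [0,0,0],"roll": 0},
    {"translation": [0,0,0],"roll": 0},
    {"translation": [0,0,0],"roll": 0},
    {"translation": [0,0,0],"roll": 0},
    {"translation": [0,0,-8],"roll": 0},
    {"translation": [0,0,-25],"roll": 0},
    {"translation": [0,0,-35],"roll": 0},
    {"translation": [0,0,-30],"roll": 0},
    {"translation": [-10,-33,0],"roll": 0},
    {"translation": [-10,-33,0],"roll": 0},
    {"translation": [-10,-33,0],"roll": 0},
    {"translation": [-10,-33,0],"roll": 0},
    {"translation": [-10,-33,0],"roll": 0},
    {"translation": [-10,-33,0],"roll": 0},
    {"translation": [-10,-33,0],"roll": 0},
    {"translation": [-10,-33,0],"roll": 0},
    {"translation": [-10,-33,0],"roll": 0},
    {"translation": [-10,-33,0],"roll": 0},
  ],
  fingers=0.95,
)

```text
time: 42.82
tool_pos: [0.5322, 0.1152, 0.0998]
tool_rot: [-3.142, -0.001, -0.0]
contact_force: [0.2, 1.0, -0.1]
opening: 0.0873
grip_force: 0.0
```

Run:
```python
from h import *
s=read_camera("scene")[130:290,90:260];t=read_camera("side")[90:210,230:400]
cv2.imwrite("pics/l.png",np.hstack([cv2.resize(s,(400,376),interpolation=cv2.INTER_CUBIC),cv2.resize(t,(400,376),interpolation=cv2.INTER_CUBIC)])[:,:,::-1])
```

```text
(no output)
```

View pics/l.png

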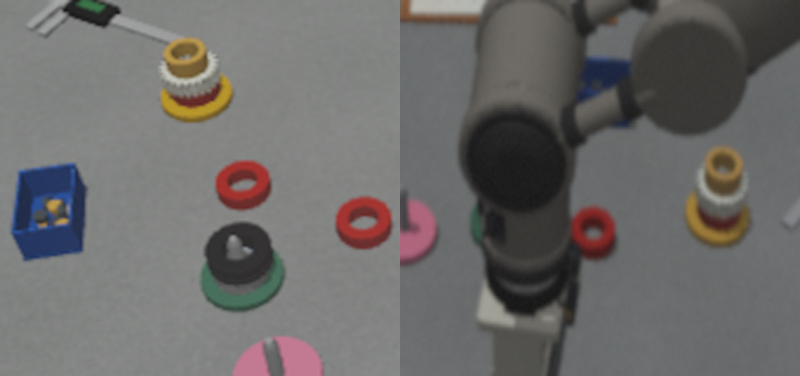

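The yellow stack (190,75) holds the spacer, gear and bush, all flat. The green stack (240,262) holds the bearing and pulley, flat with the post through. The bin and the look-alikes are untouched, and the arm is clear.

```bash
python3 -c "
from cell import *
print(hand_in())"
```

```text
the job is handed in; nothing more can be done
None
```

I handed the job in at about 43 s: the yellow stand carries spacer, gear and bush and the green stand bearing and pulley; in the last picture both stacks lie flat, and the bin, the other two red rings and the pink stand are where they were; nothing went near the tin.

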